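# Lay out laptop parts on the pads for refitting

## Task

Lay the removed parts out for refitting on the four white pads, one pad each, counting along the row from the steel screw dish: the ribbed drive stick on the pad next to the dish, then the heat sink, and the battery at the far end with the memory module between it and the heat sink; the fan goes squarely on top of the heat sink, rotor up. Centre each part on its pad, lying flat and right way up and square to the pad, the long ones lengthways on the pad (across the row).

Things in the scene. Friction and masses are not known exactly. Their poses are not given: they have to be found in the camera images.
- heat_sink: Finned bare-aluminium block, 50 x 50 mm, 22 mm high, fins along its x axis; acts as a solid block with a flat top. About 120 g. Starts loose on the table. Origin: centre of the underside; z up.
- fan: Square black cooling fan with a grey round rotor facing up, 50 x 50 mm, 15 mm high, solid sides and flat underside, about 45 g. Starts loose on the table. Origin: centre of the underside; z up.
- ssd: Narrow dark-grey solid-state drive stick with lengthwise cooling ribs and a brass contact edge at one end: 80 mm long (x axis), 24 mm wide (y), 9 mm thick, about 30 g. Starts loose on the table. Origin: centre of the underside; z up.
- memory: Green memory module with four black chips in a row and a brass edge along one long side: 68 mm long (x axis), 30 mm wide (y), 6 mm thick, about 20 g. Starts loose on the table. Origin: centre of the underside; z up.
- battery: Flat black battery pack with a paper label: 90 mm long (x axis), 42 mm wide (y), 10 mm thick, about 80 g. Starts loose on the table. Origin: centre of the underside; z up.
- pad_a: White rectangular pad, the leftmost (+y end) of four alike in a straight row, fixed, 72 mm along the row (its y axis) by 105 mm across it (its x axis), 3 mm thick. Origin: centre of its underside, which lies 2 mm above the table on a thin blue mat, so its top is 5 mm above the table. Pads stand 95 mm apart, centre to centre.
- pad_b: White rectangular pad, second from the left of four alike in a straight row, fixed, 72 mm along the row (its y axis) by 105 mm across it (its x axis), 3 mm thick. Origin: centre of its underside, which lies 2 mm above the table on a thin blue mat, so its top is 5 mm above the table. Pads stand 95 mm apart, centre to centre.
- pad_c: White rectangular pad, third from the left of four alike in a straight row, fixed, 72 mm along the row (its y axis) by 105 mm across it (its x axis), 3 mm thick. Origin: centre of its underside, which lies 2 mm above the table on a thin blue mat, so its top is 5 mm above the table. Pads stand 95 mm apart, centre to centre.
- pad_d: White rectangular pad, the rightmost (-y end) of four alike in a straight row, fixed, 72 mm along the row (its y axis) by 105 mm across it (its x axis), 3 mm thick. Origin: centre of its underside, which lies 2 mm above the table on a thin blue mat, so its top is 5 mm above the table. Pads stand 95 mm apart, centre to centre.
- dish: Round steel screw dish, 72 mm across, 18 mm high, fixed, standing just beyond one end of the row of pads (either end; a black bit case, 12 mm high with bits up to 20 mm, stands at the other), about 95 mm from the centre of the end pad. Origin: centre of its underside.
Mind the look-alikes: they are no part of the job. Leave any orange look-alike of the pad_d alone.

How it is judged (in metres and radians):
At the end, for the whole second after the job is handed in: From the dish: drive stick, heat sink, memory, battery, each flat on its pad, within 14 mm of its centre and 15 degrees of square, long axes along the pads' long sides; the fan flat on the heat sink, within 10 mm of centre and 15 degrees of square; all right way up, at rest (((horizontal distance between dish and pad_a below 0.13 m and horizontal distance between ssd and pad_a below 0.014 m and z of ssd in the frame of pad_a below 0.008 m and angle between the x axis of ssd and the x axis of pad_a, either way round below 0.27 rad and horizontal distance between heat_sink and pad_b below 0.014 m and z of heat_sink in the frame of pad_b below 0.008 m and (angle between the x axis of heat_sink and the x axis of pad_b, either way round below 0.27 rad or angle between the x axis of heat_sink and the y axis of pad_b, either way round below 0.27 rad) and horizontal distance between memory and pad_c below 0.014 m and z of memory in the frame of pad_c below 0.008 m and angle between the x axis of memory and the x axis of pad_c, either way round below 0.27 rad and horizontal distance between battery and pad_d below 0.014 m and z of battery in the frame of pad_d below 0.008 m and angle between the x axis of battery and the x axis of pad_d, either way round below 0.27 rad) or (horizontal distance between dish and pad_d below 0.13 m and horizontal distance between ssd and pad_d below 0.014 m and z of ssd in the frame of pad_d below 0.008 m and angle between the x axis of ssd and the x axis of pad_d, either way round below 0.27 rad and horizontal distance between heat_sink and pad_c below 0.014 m and z of heat_sink in the frame of pad_c below 0.008 m and (angle between the x axis of heat_sink and the x axis of pad_c, either way round below 0.27 rad or angle between the x axis of heat_sink and the y axis of pad_c, either way round below 0.27 rad) and horizontal distance between memory and pad_b below 0.014 m and z of memory in the frame of pad_b below 0.008 m and angle between the x axis of memory and the x axis of pad_b, either way round below 0.27 rad and horizontal distance between battery and pad_a below 0.014 m and z of battery in the frame of pad_a below 0.008 m and angle between the x axis of battery and the x axis of pad_a, either way round below 0.27 rad)) and horizontal distance between fan and heat_sink below 0.01 m and z of fan in the frame of heat_sink between 0.018 and 0.026 m and (angle between the x axis of fan and the x axis of heat_sink, either way round below 0.27 rad or angle between the x axis of fan and the y axis of heat_sink, either way round below 0.27 rad) and angle between each of heat_sink, fan, ssd, memory, battery's own z axis and vertical below 0.12 rad and linear speed of each of heat_sink, fan, ssd, memory, battery below 0.02 m/s); the robot touches nothing.
It also fails if it takes over 112 s, if anything falls off the work surface, if the arm or the gripper's body presses on something with over 40 N, if the wrist force passes 120 N, or if a joint passes its speed limit or range.

## Robot

A 6-joint arm with a two-finger parallel gripper is mounted at the origin on the work surface. World frame = base frame: x ahead of the robot, y to its left, z up, the work surface at z = 0. Lengths are in mm, angles in rad, forces in N, time in s.
With the tool pointing down it reaches from about 350 to 775 mm from the base axis. Payload 7.3 kg.
Tool frame: the origin (TCP) lies at the very end of the fingers, on their centre line; the grasp point (between the pads) lies 19 mm behind it; z points along the fingers, y is the line along which they close (so a half turn about z gives the same grasp; the last joint's range is limited). The gripper opens to 92 mm and grips with 3 to 60 N. Pads are 19 mm wide; open, the fingers measure 130 mm over their backs; the gripper's body (75 mm by 190 mm) begins 47 mm behind the grasp point.
Start: joints at [1.043, 0.342, 1.524, -0, 1.275, -0.146], TCP at [195.598, 487.223, 226.741] pointing down, gripper open.
Joint ranges: [-2.53, 2.53], [-0.77, 2.02], [0.04, 2.7], [-1, 4.14], [0.28, 2.66], [-3.11, 3.11]. Speed limits (rad/s): [2.57, 2.57, 3.14, 3.14, 3.14, 3.14].

## Interface

Orientations are given as [roll, pitch, yaw] about the fixed x, y, z axes, in that order (R = Rz(yaw) Ry(pitch) Rx(roll)).
In Python, from plant import * gives the robot as it stands.
- The arm moves only by the tool arm_command, never from a script. Its arguments are lists of equal length, an entry for each row: "gripper": the finger opening in mm, from 0 to 91.8; "dp": the shift along the tool's x, y, z in units of 25 mm (1.0 is 25 mm), a list of three; "twist": the turn about the tool's z in units of 5 degrees (1.0 is 5 degrees). A call has exactly 5 rows; each row shifts and turns the commanded pose from where the row before left it, along the tool's axes as they then stand; what a row does not reach is not made up. A row lasts 1/8 s, in which the tool goes at most 62.5 mm and 10.7 degrees, less where a joint would pass 70% of its speed; a pose out of reach is approached as far as the arm can. A call is refused whole if a number of a shift passes 1 or a number of a turn 1, either way. A call with a gripper value outside its range is refused whole. The fingers move at their own pace and stop on an object; the grip force is fixed at half the most. Time passes only in rows, so rows that do not move let the fingers close, or fill a call up. It gives the time, the measured TCP pose, the force, the opening and the grip force at its end, in the units of the state.
- get_obs(): the state, without advancing time (a new reading comes with each control period).
- capture(name): name is "scene" or "side" or "wrist"; returns the picture (400x640x3 uint8, red, green, blue); there is no depth.
- get_calibration(name): a dict with "mtx" (3x3 intrinsics, pixels), "dist_coeffs" ([k1, k2, p1, p2, k3] as OpenCV has them; the pictures are not rectified), "position" and "attitude" of the camera in the world; the wrist camera has in their place "mount" (4x4, takes a point from camera to tool coordinates, whose origin is the TCP and whose axes are the flange's). Camera axes: x right, y down, z forward; pixel columns grow to the right and rows downward; lengths in mm; the calibration is good to about 2 mm. A picture is of the moment at which its call begins: read the wrist's pose just before it. get_calibration takes no time and is no camera call.
- close_job(): hands the job in; it is judged then, once.
The state is a dict: "time": time; "joint_positions": joint angles; "dq": joint speeds; "tau": joint torques, N m; "tool_pos": TCP position; "tcp_rot": TCP orientation; "contact_force": force on the tool from outside, world axes, zero at the start; "moment": the same for the moment, N m; "grip_width": finger opening in mm; "finger_force": force on a finger pad.
Only numpy, scipy, OpenCV 4.12 (cv2) and the standard library are available. Lean on these libraries where they do the work, as an engineer would, in place of code of your own. Each camera call takes 0.05 s, during which the arm holds its last target. There are 200 camera calls.

## Working session

There is one attempt and no reset: what is moved stays moved. The work goes in short steps, Python scripts to look and compute and a tool call to move; the robot and the scene stay as the last step left them, time stands still between calls to the robot, and variables do not carry over. Pictures are saved under pics/ and viewed, at most 14 in all, crops included, and the job is handed in when it is done.

Besides the shell and the picture viewer there is one more tool, called after ">>>" as a command line: name --pt "numbers of a row" for each row, then --argument value for the rest. arm_command: Moves the arm, as the interface text tells. Its arguments: {"type":"object","properties":{"gripper":{"type":"array"},"dp":{"type":"array"},"twist":{"type":"array"}},"required":["gripper","dp","twist"]}

```bash
ls; mkdir -p pics; python3 - <<'E'
from plant import *
import cv2
print(get_obs())
for n in ("scene","side","wrist"):
    print(n,get_calibration(n))
    cv2.imwrite(f"pics/{n}0.png",capture(n)[:,:,::-1])
E
```

```text
pics
{'time': 0.0, 'joint_positions': array([ 1.04300158e+00,  3.42736628e-01,  1.52505226e+00, -2.56189048e-05,
        1.27538705e+00, -1.45976121e-01]), 'dq': array([-0.00131298, -0.00058029,  0.00046865, -0.00065841,  0.00174992,
       -0.00091067]), 'tau': array([-3.94507069e-04, -4.31224322e+01, -2.44219369e+01,  7.18078902e-02,
        5.58430958e-02, -1.11253182e-04]), 'tool_pos': array([195.38004203, 486.83593248, 226.02544719]), 'tcp_rot': array([-3.14002265e+00, -2.06064677e-04,  2.75978134e+00]), 'contact_force': array([-0.05064719, -0.14651569, -0.28992636]), 'moment': array([-0.00731989,  0.03529508,  0.04711061]), 'finger_force': 0.0, 'grip_width': 91.74049459604932}
scene {'mtx': array([[518.07156137,   0.        , 318.70885751],
       [  0.        , 518.07156137, 187.88834464],
       [  0.        ,   0.        ,   1.        ]]), 'dist_coeffs': array([-0.16396897,  0.        ,  0.        ,  0.        ,  0.        ]), 'position': array([1003.30635768, -783.51238495,  877.66581586]), 'attitude': array([-2.30533777,  0.01266981,  0.52014769])}
side {'mtx': array([[461
[... 249 characters left out ...]
0.04113191, 699.52933807, 755.24481851]), 'attitude': array([-2.35886212,  0.02015068, -3.11510691])}
wrist {'mtx': array([[282.86240235,   0.        , 317.60180277],
       [  0.        , 282.86240235, 206.02267304],
       [  0.        ,   0.        ,   1.        ]]), 'dist_coeffs': array([-0.012969,  0.      ,  0.      ,  0.      ,  0.      ]), 'mount': array([[-2.33628082e-04, -9.60454205e-01, -2.78437902e-01,
         7.39654047e+01],
       [ 9.99999924e-01, -3.11121765e-04,  2.34128120e-04,
         2.30317836e-01],
       [-3.11497429e-04, -2.78437826e-01,  9.60454205e-01,
        -1.57655077e+02],
       [ 0.00000000e+00,  0.00000000e+00,  0.00000000e+00,
         1.00000000e+00]])}
```

View pics/scene0.png

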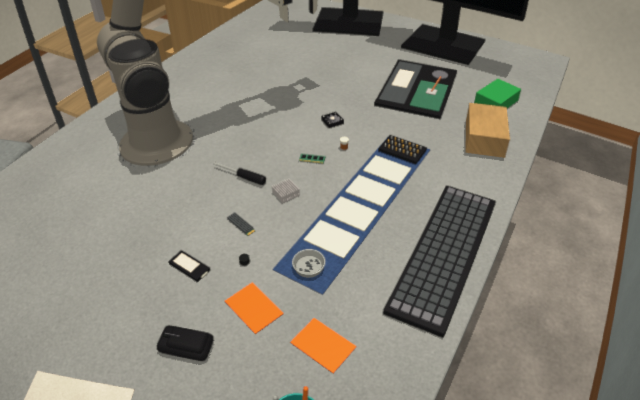

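View pics/side0.png

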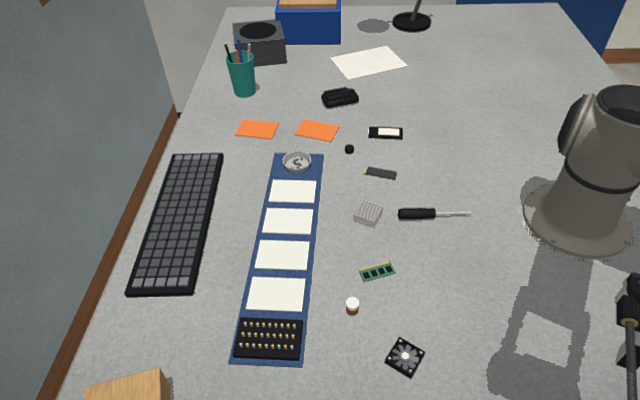

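Scene view, dish at (309,263) on the −y end, so pad_d takes the drive stick, pad_c the heat sink, pad_b the memory and pad_a the battery.
- **Parts in the scene view:** battery (189,265), drive stick (241,223), heat sink (286,191), memory (313,158), fan (333,119).
- **Look-alikes:** black case (186,342) for the battery, orange pads (254,307) and (323,344) for the white pads, the laptop's boards (429,89) for the memory, and the driver (240,173) for the drive stick.
- **Side view:** battery (386,132), drive stick (380,173), heat sink (368,213), memory (377,271), fan (404,356).

```bash
cat > h.py <<'E'
from plant import *
import cv2, numpy as np
from scipy.spatial.transform import Rotation as Ro
def cam(name, obs=None):
    c=get_calibration(name)
    if name=="wrist":
        o=obs; Rt=Ro.from_euler('xyz',o["tcp_rot"]).as_matrix(); M=c["mount"]
        return c, Rt@M[:3,:3], o["tool_pos"]+Rt@M[:3,3]
    return c, Ro.from_euler('xyz',c["attitude"]).as_matrix(), c["position"]
def ray(cm,px,z):
    c,R,p=cm
    u=cv2.undistortPoints(np.float64(px).reshape(-1,1,2),c["mtx"],c["dist_coeffs"])[:,0]
    d=np.c_[u,np.ones(len(u))]@R.T
    return p[:2]+d[:,:2]*((z-p[2])/d[:,2])[:,None]
def proj(cm,P):
    c,R,p=cm
    return cv2.projectPoints(np.float64(P).reshape(-1,1,3),cv2.Rodrigues(R.T)[0],-R.T@p,c["mtx"],c["dist_coeffs"])[0][:,0]
def table_mask(im,t=26,win=41):
    """everything unlike the local grey of the table"""
    g=np.median(im[::4,::4].reshape(-1,3),0)
    f=im.astype(float); sat=f.max(2)-f.min(2)
    return ((abs(f.mean(2)-win)>t)|(sat>30))
def comp(mask,seed,close=5,rmax=60):
    m=cv2.morphologyEx(mask.astype(np.uint8),cv2.MORPH_CLOSE,np.ones((close,close)))
    n,l=cv2.connectedComponents(m)
    ys,xs=np.nonzero(l); d=np.hypot(xs-seed[0],ys-seed[1]); k=d.argmin()
    c=(l==l[ys[k],xs[k]]).astype(np.uint8)
    return max(cv2.findContours(c,cv2.RETR_EXTERNAL,cv2.CHAIN_APPROX_NONE)[0],key=cv2.contourArea)[:,0]
def rect(P):
    (c,(w,h),a)=cv2.minAreaRect(np.float32(P))
    if w<h: w,h,a=h,w,a+90
    return np.round(c,1),round(w,1),round(h,1),round((a+90)%180-90,1)
E
cat > m1.py <<'E'
from h import *
S={"battery":((189,265),(386,132),10),"ssd":((241,223),(380,173),9),"heat_sink":((286,191),(368,213),22),"memory":((313,158),(377,271),6),"fan":((333,119),(404,356),15),
"pad_d":((331,239),(292,190),5),"pad_c":((352,213),(287,220),5),"pad_b":((370,191),(281,253),5),"pad_a":((386,169),(275,293),5)}
for i,n in enumerate(("scene","side")):
    im=cv2.imread(f"pics/{n}0.png")[:,:,::-1]; cm=cam(n)
    for k,v in S.items():
        s=v[i]; x,y=s; w=im[max(y-45,0):y+45,x-45:x+45].reshape(-1,3).astype(float)
        f=im.astype(float)
        if k[:3]=="pad": m=(f.min(2)>170)
        else:
            g=np.median(w,0); m=abs(f-g).max(2)>30
        c=comp(m,s,3); print(n,k,rect(ray(cm,c,v[2]/(1 if k[:3]=="pad" else 2))))
E
python3 m1.py
```

```text
scene battery (array([ 390.6, -308.7]), 99.3, 48.5, -5.1)
scene ssd (array([ 414.6, -147.9]), 85.3, 29.0, -15.5)
scene heat_sink (array([457.3, -23.1]), 71.3, 51.1, 22.3)
scene memory (array([436.6, 145.8]), 70.1, 36.0, 19.0)
scene fan (array([399.4, 325.8]), 71.8, 61.4, -32.4)
scene pad_d (array([622. , -82.8]), 104.6, 72.1, -2.1)
scene pad_c (array([625.3,  12.3]), 104.6, 71.8, -2.2)
scene pad_b (array([628.9, 106.5]), 105.0, 71.6, -2.1)
scene pad_a (array([632.3, 201.5]), 104.8, 72.3, -1.9)
side battery (array([ 390. , -306.2]), 91.1, 57.9, -5.2)
side ssd (array([ 412.6, -145.3]), 80.2, 33.6, -15.6)
side heat_sink (array([441.8,  14.7]), 71.6, 47.3, 18.6)
side memory (array([436.2, 148.6]), 69.0, 33.2, 18.3)
side fan (array([398.8, 328.8]), 58.4, 53.0, 56.9)
side pad_d (array([621.1, -81. ]), 104.8, 73.4, -2.0)
side pad_c (array([624.5,  13.8]), 104.9, 73.6, -2.0)
side pad_b (array([628.1, 108.5]), 105.1, 73.6, -2.1)
side pad_a (array([631.5, 203. ]), 105.3, 73.2, -2.1)
```

```bash
cat > go.py <<'E'
import sys
from h import *
# go.py x y z yaw_deg : how far to go, in units, tool axes as they stand now / after the turn
x,y,z,yaw=map(float,sys.argv[1:]); o=get_obs(); p=o["tool_pos"]; r=o["tcp_rot"]
R=Ro.from_euler('xyz',r).as_matrix(); cur=np.degrees(np.arctan2(R[1,0],R[0,0]))
d=np.array([x,y,z])-p; a=np.radians(yaw); F=np.array([[np.cos(a),np.sin(a),0],[np.sin(a),-np.cos(a),0],[0,0,-1]])
print("t",round(o["time"],2),"tcp",p.round(1),"yaw",round(cur,1),"grip",round(o["grip_width"],1))
print("now-axes units",(R.T@d/25).round(2),"after-turn units",(F@d/25).round(2),"twist units",round(-((yaw-cur+180)%360-180)/5,2))
E
python3 go.py 436.5 147 100 198.7
```

```text
t 0.15 tcp [195.5 486.9 226.2] yaw 158.1 grip 91.4
now-axes units [-14.01  -9.02   5.06] after-turn units [ -4.77 -15.97   5.05] twist units -8.12
```

>>> arm_command --gripper '[70,70,70,70,70]' --pt "-0.93 -0.6 0.3" --pt "-0.93 -0.6 0.3" --pt "-0.93 -0.6 0.3" --pt "-0.93 -0.6 0.3" --pt "-0.93 -0.6 0.3" --twist '[0,0,0,0,0]'

```text
time: 0.78
tool_pos: [275.9, 373.4, 188.8]
tcp_rot: [-3.141, -0.0, 2.76]
contact_force: [-0.7, -0.2, 0.5]
grip_width: 70.0
finger_force: 0.0
```

>>> arm_command --gripper '[70,70,70,70,70]' --pt "-0.93 -0.6 0.3" --pt "-0.93 -0.6 0.3" --pt "-0.93 -0.6 0.3" --pt "-0.93 -0.6 0.3" --pt "-0.93 -0.6 0.3" --twist '[0,0,0,0,0]'

```text
time: 1.4
tool_pos: [355.8, 260.6, 151.4]
tcp_rot: [-3.142, -0.0, 2.76]
contact_force: [0.4, 0.2, 0.1]
grip_width: 70.3
finger_force: 0.0
```

>>> arm_command --gripper '[70,70,70,70,70]' --pt "-0.93 -0.6 0.3" --pt "-0.93 -0.6 0.3" --pt "-0.93 -0.6 0.3" --pt "-0.93 -0.6 0.3" --pt "-0.93 -0.6 0.3" --twist '[0,0,0,0,0]'

```text
time: 2.02
tool_pos: [435.8, 147.7, 113.9]
tcp_rot: [-3.142, -0.0, 2.76]
contact_force: [0.4, 0.5, -0.1]
grip_width: 69.6
finger_force: 0.0
```

>>> arm_command --gripper '[70,70,70,70,70]' --pt "0 0 0" --pt "0 0 0" --pt "0 0 0" --pt "0 0 0" --pt "0 0 0" --twist '[-1,-1,-1,-1,-1]'

```text
time: 2.65
tool_pos: [435.3, 148.5, 114.1]
tcp_rot: [3.142, -0.0, -3.084]
contact_force: [0.3, 0.1, -0.7]
grip_width: 70.1
finger_force: 0.0
```

>>> arm_command --gripper '[70,70,70,70,70]' --pt "0 0 0" --pt "0 0 0" --pt "0 0 0" --pt "0 0 0" --pt "0 0 0" --twist '[-1,-1,-1,0,0]'

```text
time: 3.28
tool_pos: [435.3, 148.5, 114.1]
tcp_rot: [3.141, -0.0, -2.827]
contact_force: [0.3, 0.3, 0.2]
grip_width: 70.1
finger_force: 0.0
```

```bash
cat > look.py <<'E'
import sys
from h import *
# look.py tag x y ztop [thr]: wrist picture; part nearest to the expected point, outline laid on the plane ztop
tag=sys.argv[1]; x,y,z=map(float,sys.argv[2:5]); t=float(sys.argv[5]) if len(sys.argv)>5 else 30
o=get_obs(); im=capture("wrist"); cv2.imwrite(f"pics/{tag}.png",im[:,:,::-1]); cm=cam("wrist",o)
s=proj(cm,[x,y,z])[0]; X,Y=s.astype(int); f=im.astype(float)
g=np.median(f[max(Y-110,0):Y+110,max(X-110,0):X+110].reshape(-1,3),0)
m=abs(f-g).max(2)>t
m[:, :]&=np.hypot(*(np.indices(m.shape)[::-1]-s[:,None,None]))<130
c=comp(m,s,5); print("tcp",o["tool_pos"].round(1),"seed px",s.round(),"bg",g,"rect",rect(ray(cm,c,z)),"px",rect(c))
E
python3 look.py mem1 436.5 147 6
```

```text
tcp [435.3 148.5 114.1] seed px [316. 204.] bg [157. 165. 142.] rect (array([458.4, 166.6]), 264.7, 230.2, -19.2) px (array([330.7, 213.4]), 259.9, 225.2, -56.1)
```

View pics/mem1.png

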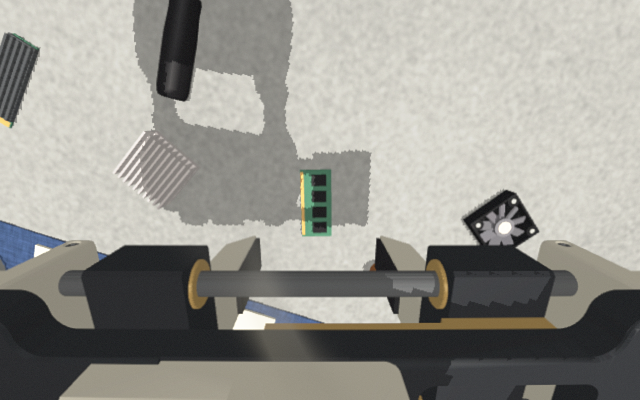

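Wrist view: the green memory module is upright at (316,203), where the two views put it (316,204). The heat sink is a diamond at (155,169) and the fan is at (503,222). I'm grasping the memory.

>>> arm_command --gripper '[70,70,70,70,70]' --pt "0 -0.06 0.9" --pt "0 0 0.9" --pt "0 0 0.9" --pt "0 0 0.9" --pt "0 0 0.86" --twist '[-0.1,0,0,0,0]'

```text
time: 3.95
tool_pos: [436.0, 147.1, 2.0]
tcp_rot: [3.142, 0.0, -2.818]
contact_force: [-0.1, -0.4, 0.1]
grip_width: 69.7
finger_force: 0.0
```

>>> arm_command --gripper '[70,20,0,0,0]' --pt "0 0 0" --pt "0 0 0" --pt "0 0 0" --pt "0 0 0" --pt "0 0 0" --twist '[0,0,0,0,0]'

```text
time: 4.58
tool_pos: [436.0, 147.1, 3.0]
tcp_rot: [-3.142, 0.001, -2.817]
contact_force: [-0.5, -0.2, 0.6]
grip_width: 34.3
finger_force: 0.0
```

```bash
python3 - <<'E'
from h import *
o=get_obs();print(o["time"],o["tool_pos"],o["grip_width"],o["finger_force"],o["contact_force"])
q=dict(o); q["tool_pos"]=np.array([435.3,148.5,114.1]); q["tcp_rot"]=np.array([3.141,0,-2.827])
cm=cam("wrist",q)
print("hs",rect(ray(cm,[(151,131),(195,166),(160,209),(115,169)],22)))
print("fan",rect(ray(cm,[(510,191),(538,230),(464,218)],15)))
E
```

```text
4.575 [436.01281586 147.12919625   3.00487401] 34.349436952804815 0.0 [-0.48084842 -0.24712491  0.60232683]
hs (array([446.2,  -1.7]), 54.5, 50.8, -25.2)
fan (array([381.9, 320.7]), 75.8, 32.8, -81.4)
```

>>> arm_command --gripper '[0,0,0,0,0]' --pt "0 0 0" --pt "0 0 0" --pt "0 0 0" --pt "0 0 -0.5" --pt "0 0 -1" --twist '[0,0,0,0,0]'

```text
time: 5.2
tool_pos: [435.2, 146.9, 40.5]
tcp_rot: [3.141, -0.002, -2.817]
contact_force: [-0.7, -0.9, -0.7]
grip_width: 28.8
finger_force: 30.0
```

```bash
python3 go.py 628.5 107.5 80 178
```

```text
t 5.2 tcp [435.2 146.9  40.5] yaw -161.4 grip 28.8
now-axes units [-6.82 -3.96 -1.6 ] after-turn units [-7.78 -1.31 -1.58] twist units 4.12
```

>>> arm_command --gripper '[0,0,0,0,0]' --pt "0 0 -0.4" --pt "0 0 -0.4" --pt "0 0 -0.4" --pt "0 0 -0.4" --pt "-0.88 -0.15 0" --twist '[1,1,1,1,0.12]'

```text
time: 5.82
tool_pos: [457.4, 143.1, 81.6]
tcp_rot: [3.141, 0.001, 3.107]
contact_force: [0.3, -0.2, 0.4]
grip_width: 29.2
finger_force: 30.0
```

>>> arm_command --gripper '[0,0,0,0,0]' --pt "-0.9 -0.15 0" --pt "-0.9 -0.15 0" --pt "-0.9 -0.15 0" --pt "-0.9 -0.15 0" --pt "-0.9 -0.15 0" --twist '[0,0,0,0,0]'

```text
time: 6.45
tool_pos: [570.2, 120.0, 80.9]
tcp_rot: [3.142, 0.0, 3.107]
contact_force: [0.1, -0.6, -0.3]
grip_width: 28.9
finger_force: 30.0
```

>>> arm_command --gripper '[0,0,0,0,0]' --pt "-0.9 -0.15 0" --pt "-0.9 -0.15 0" --pt "-0.6 -0.11 0" --pt "0 0 0" --pt "0 0 0" --twist '[0,0,0,0,0]'

```text
time: 7.08
tool_pos: [628.4, 108.0, 80.3]
tcp_rot: [3.142, -0.001, 3.107]
contact_force: [-1.8, 0.9, -0.1]
grip_width: 29.1
finger_force: 30.0
```

```bash
python3 go.py 628.5 107.5 8.5 178; python3 - <<'E'
from h import *
cv2.imwrite("pics/memheld.png",capture("wrist")[:,:,::-1])
E
```

```text
t 7.08 tcp [628.4 108.   80.3] yaw 178.0 grip 29.1
now-axes units [-0.01 -0.02  2.87] after-turn units [-0.01 -0.02  2.87] twist units 0.01
```

View pics/memheld.png

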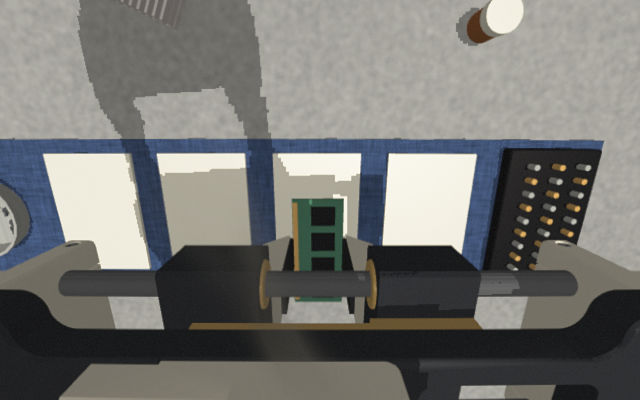

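The memory is held level at (317,248) over pad_b, square to it. I'm lowering and releasing it.

>>> arm_command --gripper '[0,0,0,0,0]' --pt "0 -0.02 0.9" --pt "0 0 0.9" --pt "0 0 0.7" --pt "0 0 0.25" --pt "0 0 0.14" --twist '[0,0,0,0,0]'

```text
time: 7.75
tool_pos: [629.3, 107.4, 8.1]
tcp_rot: [3.141, 0.0, 3.107]
contact_force: [0.1, -0.6, 0.1]
grip_width: 29.3
finger_force: 30.0
```

>>> arm_command --gripper '[0,60,60,60,60]' --pt "0 0 0" --pt "0 0 0" --pt "0 0 0" --pt "0 0 0" --pt "0 0 -0.8" --twist '[0,0,0,0,0]'

```text
time: 8.38
tool_pos: [627.9, 107.3, 26.7]
tcp_rot: [-3.141, -0.003, 3.107]
contact_force: [1.2, -0.0, 0.3]
grip_width: 58.9
finger_force: 0.0
```

>>> arm_command --gripper '[80,80,80,80,80]' --pt "0 0 -1" --pt "0 0 -1" --pt "0 0 -1" --pt "0.5 -0.8 -0.3" --pt "0.5 -0.8 0" --twist '[0,0,0,0,0]'

```text
time: 9.0
tool_pos: [603.0, 68.0, 111.5]
tcp_rot: [3.142, 0.002, 3.108]
contact_force: [0.0, -0.5, -0.2]
grip_width: 79.5
finger_force: 0.0
```

```bash
python3 go.py 446 -1.7 120 200
```

```text
t 9.0 tcp [603.   68.  111.5] yaw 178.1 grip 79.5
now-axes units [ 6.18 -3.   -0.35] after-turn units [ 6.85 -0.47 -0.34] twist units -4.39
```

>>> arm_command --gripper '[85,85,85,85,85]' --pt "0.88 -0.43 0" --pt "0.88 -0.43 0" --pt "0.88 -0.43 0" --pt "0.88 -0.43 0" --pt "0.88 -0.43 0" --twist '[0,0,0,0,0]'

```text
time: 9.62
tool_pos: [490.3, 18.0, 110.7]
tcp_rot: [3.142, 0.0, 3.107]
contact_force: [-0.4, 0.7, -0.1]
grip_width: 85.2
finger_force: 0.0
```

>>> arm_command --gripper '[85,85,85,85,85]' --pt "0.88 -0.43 0" --pt "0.88 -0.43 0" --pt "0 0 0" --pt "0 0 0" --pt "0 0 0" --twist '[0,0,1,1,1]'

```text
time: 10.25
tool_pos: [446.3, -1.7, 110.7]
tcp_rot: [3.141, 0.001, 2.842]
contact_force: [0.5, 0.5, -0.6]
grip_width: 85.2
finger_force: 0.0
```

>>> arm_command --gripper '[85,85,85,85,85]' --pt "0 0 0" --pt "0 0 0" --pt "0 0 0" --pt "0 0 0" --pt "0 0 0" --twist '[1,0.6,0,0,0]'

```text
time: 10.88
tool_pos: [446.3, -1.7, 110.5]
tcp_rot: [3.141, 0.0, 2.706]
contact_force: [0.2, -0.2, -0.1]
grip_width: 85.1
finger_force: 0.0
```

```bash
python3 look.py hs1 446 -2 22; python3 - <<'E'
import cv2
cv2.imwrite("pics/hs1c.png",cv2.resize(cv2.imread("pics/hs1.png")[100:260,200:440],None,fx=3,fy=3))
E
```

```text
tcp [446.3  -1.7 110.5] seed px [317. 209.] bg [170.  166.  159.5] rect (array([462.2,  -9. ]), 246.0, 242.8, -66.0) px (array([317.5, 209.3]), 259.8, 257.7, -53.4)
```

View pics/hs1c.png

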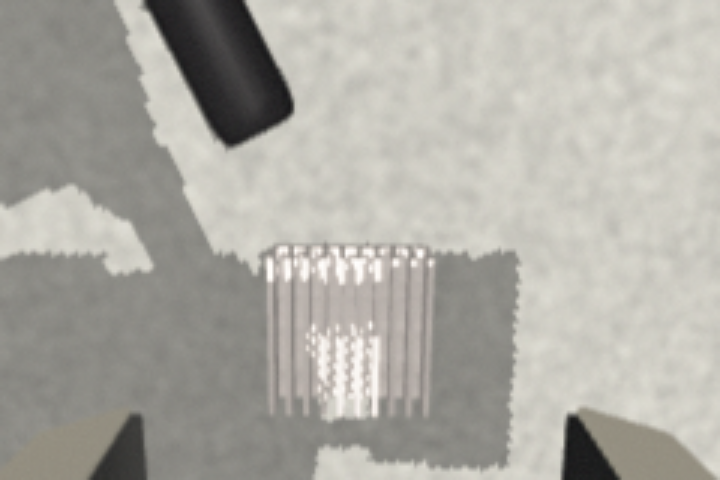

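Close crop: the heat sink is square to the tool, spanning x 267–432 and y 257–415, centred at about pixel (316.6,212) of the full picture. It sits between the fingers with nothing near them.

```bash
cat > px.py <<'E'
import sys
from h import *
# px.py z u v [u v ...]: pixels of a picture just taken (arm still) to world at height z
a=list(map(float,sys.argv[1:])); cm=cam("wrist",get_obs()); P=ray(cm,np.reshape(a[1:],(-1,2)),a[0]); print(P.round(1).tolist(),"mean",P.mean(0).round(1))
E
python3 px.py 22 316.6 212; python3 go.py 446.3 -1.7 6 155
```

```text
[[448.8, -3.4]] mean [448.8  -3.4]
t 10.93 tcp [446.3  -1.7 110.5] yaw 155.0 grip 85.2
now-axes units [ 0.   -0.    4.18] after-turn units [-0.   -0.    4.18] twist units 0.01
```

>>> arm_command --gripper '[85,85,85,85,85]' --pt "-0.12 -0.02 1" --pt "0 0 1" --pt "0 0 1" --pt "0 0 0.8" --pt "0 0 0.38" --twist '[0,0,0,0,0]'

```text
time: 11.55
tool_pos: [448.4, -3.3, 5.1]
tcp_rot: [-3.141, -0.001, 2.706]
contact_force: [0.4, -0.2, 0.6]
grip_width: 84.8
finger_force: 0.0
```

>>> arm_command --gripper '[30,0,0,0,0]' --pt "0 0 0" --pt "0 0 0" --pt "0 0 0" --pt "0 0 0" --pt "0 0 0" --twist '[0,0,0,0,0]'

```text
time: 12.18
tool_pos: [449.1, -3.4, 6.4]
tcp_rot: [3.141, 0.001, 2.706]
contact_force: [-0.1, -1.1, 5.0]
grip_width: 49.4
finger_force: 30.0
```

>>> arm_command --gripper '[0,0,0,0,0]' --pt "0 0 0" --pt "0 0 0" --pt "0 0 -0.5" --pt "0 0 -1" --pt "0 0 -1" --twist '[0,0,0,0,0]'

```text
time: 12.8
tool_pos: [448.5, -3.3, 69.5]
tcp_rot: [-3.142, -0.001, 2.706]
contact_force: [0.8, -0.5, -1.0]
grip_width: 49.4
finger_force: 30.0
```

```bash
python3 go.py 625 13 70 178
```

```text
t 12.8 tcp [448.5  -3.3  69.5] yaw 155.0 grip 49.4
now-axes units [-6.12  3.57 -0.02] after-turn units [-7.03  0.9  -0.02] twist units -4.6
```

>>> arm_command --gripper '[0,0,0,0,0]' --pt "0 0 0" --pt "0 0 0" --pt "0 0 0" --pt "0 0 0" --pt "0 0 0" --twist '[-0.92,-0.92,-0.92,-0.92,-0.92]'

```text
time: 13.42
tool_pos: [448.6, -3.3, 68.9]
tcp_rot: [3.141, -0.0, 3.11]
contact_force: [-0.0, -0.1, -0.7]
grip_width: 49.9
finger_force: 30.0
```

>>> arm_command --gripper '[0,0,0,0,0]' --pt "-0.9 0.11 0" --pt "-0.9 0.11 0" --pt "-0.9 0.11 0" --pt "-0.9 0.11 0" --pt "-0.9 0.12 0" --twist '[0,0,0,0,0]'

```text
time: 14.05
tool_pos: [562.2, 6.9, 68.9]
tcp_rot: [3.141, -0.0, 3.107]
contact_force: [-0.3, 0.1, -1.7]
grip_width: 50.0
finger_force: 30.0
```

>>> arm_command --gripper '[0,0,0,0,0]' --pt "-0.9 0.11 0" --pt "-0.9 0.11 0" --pt "-0.73 0.12 0" --pt "0 0 0.5" --pt "0 0 0" --twist '[0,0,0,0,0]'

```text
time: 14.68
tool_pos: [623.1, 13.2, 54.2]
tcp_rot: [3.141, -0.005, 3.107]
contact_force: [-0.4, -0.3, -1.1]
grip_width: 49.5
finger_force: 30.0
```

```bash
python3 go.py 625 13 12 178
```

```text
t 14.68 tcp [623.1  13.2  54.2] yaw 178.0 grip 49.5
now-axes units [-0.09 -0.01  1.69] after-turn units [-0.08 -0.01  1.69] twist units 0.01
```

>>> arm_command --gripper '[0,0,0,0,0]' --pt "-0.06 0 0.7" --pt "0 0 0.5" --pt "0 0 0.3" --pt "0 0 0.19" --pt "0 0 0" --twist '[0,0,0,0,0]'

```text
time: 15.3
tool_pos: [626.6, 13.0, 13.4]
tcp_rot: [3.141, -0.0, 3.107]
contact_force: [0.3, 0.1, -2.4]
grip_width: 49.9
finger_force: 30.0
```

>>> arm_command --gripper '[49,66,66,66,66]' --pt "0 0 0" --pt "0 0 0" --pt "0 0 0" --pt "0 0 0" --pt "0 0 -0.8" --twist '[0,0,0,0,0]'

```text
time: 15.92
tool_pos: [625.6, 13.1, 32.5]
tcp_rot: [3.141, -0.003, 3.107]
contact_force: [-1.1, 0.7, 0.3]
grip_width: 65.5
finger_force: 0.0
```

>>> arm_command --gripper '[80,80,80,80,80]' --pt "0 0 -1" --pt "0 0 -1" --pt "0 0 -1" --pt "0.4 0.8 -0.3" --pt "0.6 0.9 0" --twist '[0,0,0,0,0]'

```text
time: 16.55
tool_pos: [602.6, 57.6, 116.4]
tcp_rot: [3.141, 0.001, 3.106]
contact_force: [0.5, 1.3, -0.9]
grip_width: 79.9
finger_force: 0.0
```

```bash
python3 go.py 399 327 110 147
```

```text
t 16.55 tcp [602.6  57.6 116.4] yaw 178.0 grip 79.9
now-axes units [ 8.52 10.48  0.26] after-turn units [12.7   4.6   0.26] twist units 6.2
```

>>> arm_command --gripper '[85,85,85,85,85]' --pt "0.78 0.95 0" --pt "0.78 0.95 0" --pt "0.78 0.95 0" --pt "0.78 0.95 0" --pt "0.78 0.95 0" --twist '[0,0,0,0,0]'

```text
time: 17.18
tool_pos: [507.7, 180.0, 115.5]
tcp_rot: [3.142, -0.002, 3.108]
contact_force: [0.1, -0.1, -0.8]
grip_width: 84.9
finger_force: 0.0
```

>>> arm_command --gripper '[85,85,85,85,85]' --pt "0.78 0.95 0" --pt "0.78 0.95 0" --pt "0.78 0.95 0" --pt "0.78 0.95 0" --pt "0.78 0.95 0" --twist '[0,0,0,0,0]'

```text
time: 17.8
tool_pos: [414.2, 301.6, 115.6]
tcp_rot: [-3.141, -0.001, 3.108]
contact_force: [0.2, -0.2, -0.5]
grip_width: 84.7
finger_force: 0.0
```

>>> arm_command --gripper '[85,85,85,85,85]' --pt "0.72 0.95 0.2" --pt "0 0 0" --pt "0 0 0" --pt "0 0 0" --pt "0 0 0" --twist '[0,1,1,1,1]'

```text
time: 18.42
tool_pos: [397.6, 325.1, 110.5]
tcp_rot: [-3.141, -0.001, 2.756]
contact_force: [-1.1, 1.2, -0.0]
grip_width: 85.1
finger_force: 0.0
```

>>> arm_command --gripper '[85,85,85,85,85]' --pt "0 0 0" --pt "0 0 0" --pt "0 0 0" --pt "0 0 0" --pt "0 0 0" --twist '[1,1,0.2,0,0]'

```text
time: 19.05
tool_pos: [399.0, 324.9, 111.1]
tcp_rot: [-3.141, -0.0, 2.567]
contact_force: [0.1, 0.7, 0.5]
grip_width: 85.0
finger_force: 0.0
```

```bash
python3 look.py fan1 399 327 15; python3 - <<'E'
import cv2
cv2.imwrite("pics/fan1c.png",cv2.resize(cv2.imread("pics/fan1.png")[100:260,200:440],None,fx=3,fy=3))
E
```

```text
tcp [399.  324.9 111.1] seed px [319. 205.] bg [197. 195. 187.] rect (array([447. , 292.6]), 239.7, 173.3, 57.0) px (array([313. , 255.5]), 248.0, 159.0, 0.0)
```

View pics/fan1c.png

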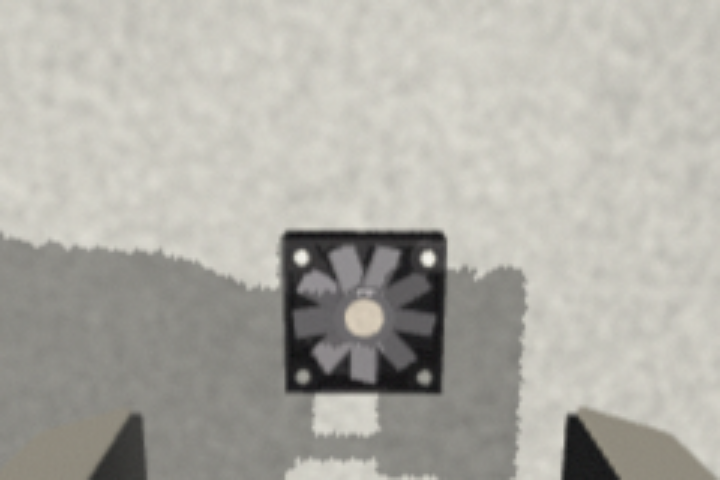

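Close crop: the fan is rotor up and square to the tool, with its hub at crop (364,317), which is pixel (321.3,205.7).

```bash
P=$(python3 px.py 15 321.3 205.7); echo $P; python3 go.py 400.1 327.5 5 147
```

```text
[[400.6, 328.6]] mean [400.6 328.6]
t 19.1 tcp [399.1 324.8 111.2] yaw 147.1 grip 85.0
now-axes units [0.03 0.11 4.25] after-turn units [0.03 0.11 4.25] twist units 0.01
```

>>> arm_command --gripper '[85,85,85,85,85]' --pt "0.03 0.16 1" --pt "0 0 1" --pt "0 0 1" --pt "0 0 0.85" --pt "0 0 0.4" --twist '[0,0,0,0,0]'

```text
time: 19.73
tool_pos: [400.4, 328.2, 3.9]
tcp_rot: [-3.14, -0.001, 2.566]
contact_force: [0.8, 0.3, -0.2]
grip_width: 85.1
finger_force: 0.0
```

>>> arm_command --gripper '[30,0,0,0,0]' --pt "0 0 0" --pt "0 0 0" --pt "0 0 0" --pt "0 0 0" --pt "0 0 0" --twist '[0,0,0,0,0]'

```text
time: 20.35
tool_pos: [401.1, 328.7, 5.5]
tcp_rot: [3.141, 0.0, 2.566]
contact_force: [-1.4, -0.8, 3.9]
grip_width: 49.3
finger_force: 30.0
```

>>> arm_command --gripper '[0,0,0,0,0]' --pt "0 0 0" --pt "0 0 -0.8" --pt "0 0 -1" --pt "0 0 -1" --pt "0 0 -1" --twist '[0,0,-0.4,-1,-1]'

```text
time: 20.98
tool_pos: [400.6, 328.4, 100.5]
tcp_rot: [-3.141, -0.0, 2.778]
contact_force: [-0.2, 0.6, 0.4]
grip_width: 49.7
finger_force: 30.0
```

>>> arm_command --gripper '[0,0,0,0,0]' --pt "0 0 0" --pt "0 0 0" --pt "0 0 0" --pt "0 0 0" --pt "0 0 0" --twist '[-1,-1,-1,-0.8,0]'

```text
time: 21.6
tool_pos: [400.7, 328.4, 99.8]
tcp_rot: [-3.141, -0.0, 3.106]
contact_force: [0.0, -0.7, -0.6]
grip_width: 49.7
finger_force: 30.0
```

```bash
python3 go.py 625 13 100 178
```

```text
t 21.6 tcp [400.7 328.4  99.8] yaw 178.0 grip 49.7
now-axes units [-9.41e+00 -1.23e+01 -1.00e-02] after-turn units [-9.41e+00 -1.23e+01 -1.00e-02] twist units -0.0
```

>>> arm_command --gripper '[0,0,0,0,0]' --pt "-0.72 -0.95 0" --pt "-0.72 -0.95 0" --pt "-0.72 -0.95 0" --pt "-0.72 -0.95 0" --pt "-0.72 -0.95 0" --twist '[0,0,0,0,0]'

```text
time: 22.22
tool_pos: [487.1, 205.9, 99.8]
tcp_rot: [3.142, -0.0, 3.105]
contact_force: [0.1, -0.4, -1.0]
grip_width: 49.4
finger_force: 30.0
```

>>> arm_command --gripper '[0,0,0,0,0]' --pt "-0.72 -0.95 0" --pt "-0.72 -0.95 0" --pt "-0.72 -0.95 0" --pt "-0.72 -0.95 0" --pt "-0.72 -0.95 0" --twist '[0,0,0,0,0]'

```text
time: 22.85
tool_pos: [573.0, 84.1, 99.7]
tcp_rot: [3.141, -0.0, 3.105]
contact_force: [0.1, -0.0, -0.2]
grip_width: 49.6
finger_force: 30.0
```

>>> arm_command --gripper '[0,0,0,0,0]' --pt "-0.75 -0.95 0" --pt "-0.75 -0.95 0" --pt "-0.71 -0.9 0" --pt "0 0 0" --pt "0 0 0" --twist '[0,0,0,0,0]'

```text
time: 23.48
tool_pos: [624.7, 13.6, 99.5]
tcp_rot: [3.141, -0.001, 3.106]
contact_force: [-0.7, -0.1, 0.7]
grip_width: 49.4
finger_force: 30.0
```

```bash
python3 go.py 625.6 13.1 33 178; python3 - <<'E'
from h import *
for n in ("side","scene"):
    im=capture(n)[:,:,::-1]; cv2.imwrite(f"pics/{n}1.png",im)
a=cv2.imread("pics/side1.png")[130:330,200:440]; b=cv2.imread("pics/scene1.png")[110:310,260:500]
cv2.imwrite("pics/fanheld.png",cv2.resize(cv2.vconcat([a[20:150],b[30:150]]),None,fx=2.2,fy=2.2))
E
```

```text
t 23.48 tcp [624.7  13.6  99.5] yaw 178.0 grip 49.4
now-axes units [-0.04 -0.02  2.66] after-turn units [-0.03 -0.02  2.66] twist units -0.0
```

View pics/fanheld.png

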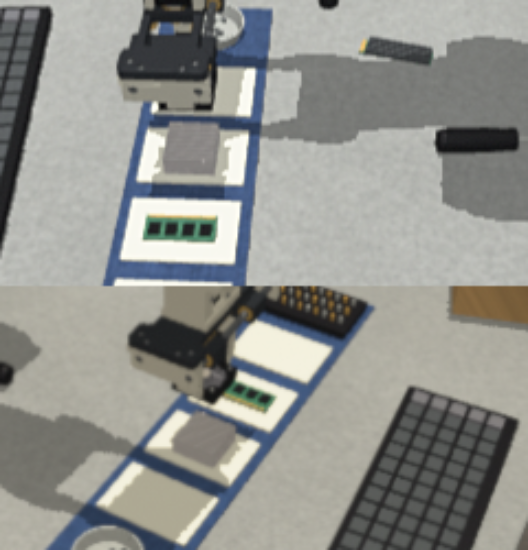

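Both views show the heat sink centred on its pad (side crop (190,148)) and the memory centred on its own (180,228). I'm lowering the fan.

>>> arm_command --gripper '[0,0,0,0,0]' --pt "-0.03 -0.02 0.9" --pt "0 0 0.9" --pt "0 0 0.5" --pt "0 0 0.25" --pt "0 0 0.12" --twist '[0,0,0,0,0]'

```text
time: 24.2
tool_pos: [626.4, 12.8, 33.4]
tcp_rot: [3.142, 0.001, 3.107]
contact_force: [-0.5, 0.4, -0.9]
grip_width: 49.4
finger_force: 30.0
```

>>> arm_command --gripper '[49,66,66,66,66]' --pt "0 0 0" --pt "0 0 0" --pt "0 0 0" --pt "0 0 0" --pt "0 0 -0.6" --twist '[0,0,0,0,0]'

```text
time: 24.82
tool_pos: [625.3, 12.6, 47.7]
tcp_rot: [3.141, -0.003, 3.107]
contact_force: [0.2, 0.4, 0.1]
grip_width: 66.3
finger_force: 0.0
```

>>> arm_command --gripper '[80,80,80,80,80]' --pt "0 0 -1" --pt "0 0 -1" --pt "0 0 -0.7" --pt "0.8 -0.6 0" --pt "0.9 -0.7 0" --twist '[0,0,0,0,0]'

```text
time: 25.45
tool_pos: [582.2, -18.5, 116.4]
tcp_rot: [-3.142, 0.001, 3.108]
contact_force: [-0.4, -0.2, 0.2]
grip_width: 80.0
finger_force: 0.0
```

```bash
python3 go.py 413.5 -146.5 110 164.5
```

```text
t 25.45 tcp [582.2 -18.5 116.4] yaw 178.1 grip 80.0
now-axes units [ 6.57 -5.34  0.25] after-turn units [ 5.14 -6.74  0.26] twist units 2.71
```

>>> arm_command --gripper '[70,70,70,70,70]' --pt "0.94 -0.76 0" --pt "0.94 -0.76 0" --pt "0.94 -0.76 0" --pt "0.94 -0.76 0" --pt "0.94 -0.76 0" --twist '[0,0,0,0,0]'

```text
time: 26.08
tool_pos: [461.1, -109.9, 116.3]
tcp_rot: [-3.141, 0.001, 3.107]
contact_force: [-0.4, 0.3, -0.3]
grip_width: 70.1
finger_force: 0.0
```

>>> arm_command --gripper '[70,70,70,70,70]' --pt "0.94 -0.76 0" --pt "0.93 -0.78 0.2" --pt "0 0 0" --pt "0 0 0" --pt "0 0 0" --twist '[0,0,1,1,0.7]'

```text
time: 26.7
tool_pos: [413.8, -146.4, 111.3]
tcp_rot: [-3.142, 0.001, 2.869]
contact_force: [0.2, -0.3, 1.1]
grip_width: 69.7
finger_force: 0.0
```

>>> arm_command --gripper '[70,70,70,70,70]' --pt "0 0 0" --pt "0 0 0" --pt "0 0 0" --pt "0 0 0" --pt "0 0 0" --twist '[0,0,0,0,0]'

```text
time: 27.32
tool_pos: [413.7, -146.2, 110.7]
tcp_rot: [3.141, -0.0, 2.872]
contact_force: [-0.7, 0.3, -0.8]
grip_width: 69.8
finger_force: 0.0
```

```bash
python3 look.py ssd1 413.5 -146.5 9 60; python3 - <<'E'
import cv2
cv2.imwrite("pics/ssd1c.png",cv2.resize(cv2.imread("pics/ssd1.png")[100:260,200:440],None,fx=3,fy=3))
E
```

```text
tcp [ 413.7 -146.2  110.7] seed px [317. 205.] bg [151. 150. 143.] rect (array([ 415.3, -151. ]), 60.8, 28.7, -14.9) px (array([313. , 206.5]), 61.0, 30.0, -90.0)
```

View pics/ssd1c.png

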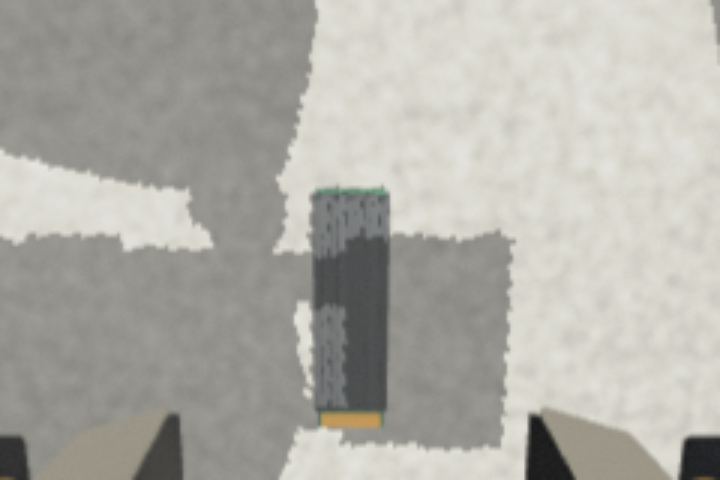

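Close crop: the drive stick is upright, spanning x 313–388 and y 188–428, centred at pixel (316.8,202.7) and square to the tool.

```bash
python3 px.py 7 316.8 202.7
```

```text
[[412.1, -146.3]] mean [ 412.1 -146.3]
```

>>> arm_command --gripper '[70,70,70,70,70]' --pt "0.06 -0.02 1" --pt "0 0 1" --pt "0 0 1" --pt "0 0 0.85" --pt "0 0 0.44" --twist '[0,0,0,0,0]'

```text
time: 28.0
tool_pos: [411.8, -146.1, 2.5]
tcp_rot: [3.141, -0.001, 2.872]
contact_force: [-0.7, 0.5, 0.3]
grip_width: 70.0
finger_force: 0.0
```

>>> arm_command --gripper '[20,0,0,0,0]' --pt "0 0 0" --pt "0 0 0" --pt "0 0 0" --pt "0 0 0" --pt "0 0 0" --twist '[0,0,0,0,0]'

```text
time: 28.62
tool_pos: [412.3, -146.3, 3.7]
tcp_rot: [-3.142, 0.0, 2.871]
contact_force: [-0.2, -1.2, -0.4]
grip_width: 24.7
finger_force: 0.2
```

>>> arm_command --gripper '[0,0,0,0,0]' --pt "0 0 0" --pt "0 0 0" --pt "0 0 -0.8" --pt "0 0 -1" --pt "0 0 -1" --twist '[0,0,0,0,0]'

```text
time: 29.25
tool_pos: [411.9, -146.1, 73.9]
tcp_rot: [3.141, -0.001, 2.871]
contact_force: [0.3, -1.1, -0.5]
grip_width: 23.7
finger_force: 30.0
```

```bash
python3 go.py 621.5 -82 75 178
```

```text
t 29.25 tcp [ 411.9 -146.1   73.9] yaw 164.5 grip 23.7
now-axes units [-7.4   4.71 -0.05] after-turn units [-8.29  2.86 -0.04] twist units -2.7
```

>>> arm_command --gripper '[0,0,0,0,0]' --pt "0 0 0" --pt "0 0 0" --pt "0 0 0" --pt "-0.92 0.32 0" --pt "-0.92 0.32 0" --twist '[-0.9,-0.9,-0.9,0,0]'

```text
time: 29.88
tool_pos: [459.1, -131.7, 73.3]
tcp_rot: [3.141, -0.0, 3.106]
contact_force: [0.4, -0.2, 0.0]
grip_width: 23.5
finger_force: 30.0
```

>>> arm_command --gripper '[0,0,0,0,0]' --pt "-0.92 0.32 0" --pt "-0.92 0.32 0" --pt "-0.92 0.32 0" --pt "-0.92 0.32 0" --pt "-0.92 0.32 0" --twist '[0,0,0,0,0]'

```text
time: 30.5
tool_pos: [575.5, -95.5, 73.0]
tcp_rot: [3.141, -0.001, 3.107]
contact_force: [-0.3, 0.3, -0.2]
grip_width: 23.3
finger_force: 30.0
```

>>> arm_command --gripper '[0,0,0,0,0]' --pt "-0.92 0.32 0" --pt "-0.92 0.3 0" --pt "0 0 0.5" --pt "0 0 0.5" --pt "0 0 0" --twist '[0,0,0,0,0]'

```text
time: 31.12
tool_pos: [619.5, -81.9, 46.5]
tcp_rot: [3.141, -0.004, 3.107]
contact_force: [-0.3, -0.1, -0.4]
grip_width: 23.2
finger_force: 30.0
```

```bash
python3 go.py 621.5 -82 8.5 178
```

```text
t 31.12 tcp [619.5 -81.9  46.5] yaw 178.0 grip 23.2
now-axes units [-0.09 -0.    1.52] after-turn units [-0.08  0.    1.52] twist units -0.0
```

>>> arm_command --gripper '[0,0,0,0,0]' --pt "-0.05 0 0.7" --pt "0 0 0.5" --pt "0 0 0.2" --pt "0 0 0.14" --pt "0 0 0" --twist '[0,0,0,0,0]'

```text
time: 31.75
tool_pos: [622.9, -82.0, 9.9]
tcp_rot: [3.142, 0.0, 3.107]
contact_force: [0.1, -0.5, -0.1]
grip_width: 22.8
finger_force: 30.0
```

>>> arm_command --gripper '[24,45,45,45,45]' --pt "0 0 0" --pt "0 0 0" --pt "0 0 0" --pt "0 0 0" --pt "0 0 -0.8" --twist '[0,0,0,0,0]'

```text
time: 32.38
tool_pos: [621.6, -81.7, 28.7]
tcp_rot: [3.141, -0.003, 3.107]
contact_force: [-0.1, -0.5, -0.2]
grip_width: 45.0
finger_force: 0.0
```

>>> arm_command --gripper '[60,80,80,80,80]' --pt "0 0 -1" --pt "0 0 -1" --pt "0 0 -1" --pt "0.9 -0.9 -0.2" --pt "0.9 -0.9 0" --twist '[0,0,0,0,0]'

```text
time: 33.0
tool_pos: [576.1, -125.8, 110.7]
tcp_rot: [-3.141, 0.002, 3.108]
contact_force: [-0.2, -0.8, 0.3]
grip_width: 80.1
finger_force: 0.0
```

```bash
python3 go.py 390.3 -307.5 110 174.8
```

```text
t 33.0 tcp [ 576.1 -125.8  110.7] yaw 178.1 grip 80.1
now-axes units [ 7.19 -7.51  0.02] after-turn units [ 6.74 -7.91  0.03] twist units 0.66
```

>>> arm_command --gripper '[80,80,80,80,80]' --pt "0.9 -0.94 0" --pt "0.9 -0.94 0" --pt "0.9 -0.94 0" --pt "0.9 -0.94 0" --pt "0.9 -0.94 0" --twist '[0,0,0,0,0]'

```text
time: 33.62
tool_pos: [459.0, -239.6, 110.1]
tcp_rot: [-3.141, 0.0, 3.107]
contact_force: [0.1, -1.0, -0.3]
grip_width: 79.8
finger_force: 0.0
```

>>> arm_command --gripper '[80,80,80,80,80]' --pt "0.9 -0.94 0" --pt "0.9 -0.94 0" --pt "0.9 -0.94 0" --pt "0 0 0" --pt "0 0 0" --twist '[0,0,0,0.65,0]'

```text
time: 34.25
tool_pos: [389.7, -307.4, 110.1]
tcp_rot: [-3.142, 0.0, 3.05]
contact_force: [0.7, 0.8, -0.3]
grip_width: 80.1
finger_force: 0.0
```

```bash
python3 look.py bat1 390.3 -307.5 10; python3 - <<'E'
import cv2
cv2.imwrite("pics/bat1c.png",cv2.resize(cv2.imread("pics/bat1.png")[100:280,190:450],None,fx=3,fy=3))
E
```

```text
tcp [ 389.7 -307.4  110.1] seed px [318. 206.] bg [147. 146. 139.] rect (array([ 419.5, -306.5]), 248.5, 237.1, -81.4) px (array([323.7, 219.8]), 255.1, 229.6, -14.7)
```

View pics/bat1c.png

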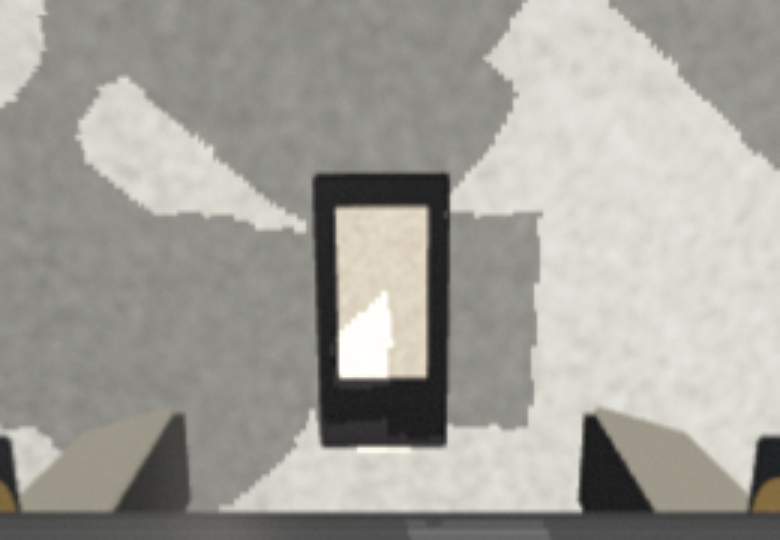

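Close crop: the battery is label up, corners (314,175), (449,175), (446,446) and (322,446), square to the tool within about 1°.

```bash
python3 px.py 9 294.7 158.3 339.7 158.3 338.7 248.7 297.3 248.7; python3 go.py 389.7 -307.4 3.5 174.8
```

```text
[[344.2, -323.9], [347.9, -283.2], [437.0, -290.3], [433.3, -331.4]] mean [ 390.6 -307.2]
t 34.3 tcp [ 389.9 -307.1  110. ] yaw 174.8 grip 79.9
now-axes units [ 0.01 -0.01  4.26] after-turn units [ 0.01 -0.01  4.26] twist units 0.01
```

>>> arm_command --gripper '[80,80,80,80,80]' --pt "-0.03 0 1" --pt "0 0 1" --pt "0 0 1" --pt "0 0 0.85" --pt "0 0 0.41" --twist '[0,0,0,0,0]'

```text
time: 34.92
tool_pos: [390.6, -306.4, 2.5]
tcp_rot: [3.14, -0.001, 3.052]
contact_force: [-0.5, 0.1, 0.7]
grip_width: 80.1
finger_force: 0.0
```

>>> arm_command --gripper '[30,0,0,0,0]' --pt "0 0 0" --pt "0 0 0" --pt "0 0 0" --pt "0 0 0" --pt "0 0 0" --twist '[0,0,0,0,0]'

```text
time: 35.55
tool_pos: [390.8, -307.4, 3.9]
tcp_rot: [-3.141, 0.001, 3.05]
contact_force: [-0.3, 1.0, 3.3]
grip_width: 41.5
finger_force: 30.0
```

>>> arm_command --gripper '[0,0,0,0,0]' --pt "0 0 0" --pt "0 0 0" --pt "0 0 -0.7" --pt "0 0 -1" --pt "0 0 -1" --twist '[0,0,0,0,0]'

```text
time: 36.17
tool_pos: [390.3, -306.8, 71.2]
tcp_rot: [3.141, -0.001, 3.05]
contact_force: [0.7, -0.2, -1.7]
grip_width: 41.2
finger_force: 30.0
```

>>> arm_command --gripper '[0,0,0,0,0]' --pt "0 0 -1" --pt "0 0 -1" --pt "0 0 0" --pt "0 0 0" --pt "0 0 0" --twist '[-0.65,0,0,0,0]'

```text
time: 36.8
tool_pos: [390.1, -306.6, 119.7]
tcp_rot: [3.14, -0.002, 3.107]
contact_force: [0.9, 0.7, -1.2]
grip_width: 41.3
finger_force: 30.0
```

```bash
python3 go.py 632 202 120 178
```

```text
t 36.8 tcp [ 390.1 -306.6  119.7] yaw 178.0 grip 41.3
now-axes units [-8.970e+00  2.067e+01  1.000e-02] after-turn units [-8.960e+00  2.067e+01 -1.000e-02] twist units 0.0
```

>>> arm_command --gripper '[0,0,0,0,0]' --pt "-0.4 0.95 0" --pt "-0.4 0.95 0" --pt "-0.4 0.95 0" --pt "-0.4 0.95 0" --pt "-0.4 0.95 0" --twist '[0,0,0,0,0]'

```text
time: 37.42
tool_pos: [444.6, -189.2, 120.0]
tcp_rot: [3.141, -0.001, 3.107]
contact_force: [-0.2, -0.1, -2.3]
grip_width: 41.5
finger_force: 30.0
```

>>> arm_command --gripper '[0,0,0,0,0]' --pt "-0.4 0.95 0" --pt "-0.4 0.95 0" --pt "-0.4 0.95 0" --pt "-0.4 0.95 0" --pt "-0.4 0.95 0" --twist '[0,0,0,0,0]'

```text
time: 38.05
tool_pos: [498.6, -72.3, 120.0]
tcp_rot: [3.141, -0.002, 3.107]
contact_force: [0.7, 0.2, -0.9]
grip_width: 41.7
finger_force: 30.0
```

>>> arm_command --gripper '[0,0,0,0,0]' --pt "-0.4 0.95 0" --pt "-0.4 0.95 0" --pt "-0.4 0.95 0" --pt "-0.4 0.95 0" --pt "-0.4 0.95 0" --twist '[0,0,0,0,0]'

```text
time: 38.67
tool_pos: [552.6, 44.5, 119.8]
tcp_rot: [3.141, -0.002, 3.107]
contact_force: [-0.5, 0.8, -0.4]
grip_width: 41.4
finger_force: 30.0
```

>>> arm_command --gripper '[0,0,0,0,0]' --pt "-0.4 0.95 0" --pt "-0.4 0.95 0" --pt "-0.4 0.95 0" --pt "-0.4 0.95 0" --pt "-0.4 0.95 0" --twist '[0,0,0,0,0]'

```text
time: 39.3
tool_pos: [606.7, 161.4, 119.6]
tcp_rot: [-3.141, -0.002, 3.107]
contact_force: [0.3, -0.5, -1.4]
grip_width: 41.3
finger_force: 30.0
```

>>> arm_command --gripper '[0,0,0,0,0]' --pt "-0.5 0.84 0" --pt "-0.46 0.83 0" --pt "0 0 0.9" --pt "0 0 0.9" --pt "0 0 0" --twist '[0,0,0,0,0]'

```text
time: 39.92
tool_pos: [630.4, 201.2, 72.8]
tcp_rot: [-3.14, -0.006, 3.107]
contact_force: [-0.3, 0.0, -0.9]
grip_width: 41.5
finger_force: 30.0
```

```bash
python3 go.py 632 202 9 178
```

```text
t 39.92 tcp [630.4 201.2  72.8] yaw 178.0 grip 41.5
now-axes units [-0.08  0.04  2.55] after-turn units [-0.06  0.03  2.55] twist units 0.01
```

>>> arm_command --gripper '[0,0,0,0,0]' --pt "-0.04 0.03 0.9" --pt "0 0 0.9" --pt "0 0 0.4" --pt "0 0 0.2" --pt "0 0 0.14" --twist '[0,0,0,0,0]'

```text
time: 40.55
tool_pos: [633.9, 202.4, 13.1]
tcp_rot: [3.141, 0.001, 3.107]
contact_force: [-0.0, 0.3, -1.2]
grip_width: 41.5
finger_force: 30.0
```

>>> arm_command --gripper '[42,52,52,52,52]' --pt "0 0 0" --pt "0 0 0" --pt "0 0 0" --pt "0 0 0" --pt "0 0 -0.8" --twist '[0,0,0,0,0]'

```text
time: 41.18
tool_pos: [632.2, 202.0, 31.7]
tcp_rot: [-3.141, -0.003, 3.107]
contact_force: [-0.4, 0.1, -0.3]
grip_width: 51.9
finger_force: 0.0
```

>>> arm_command --gripper '[52,52,52,52,52]' --pt "0 0 -1" --pt "0 0 -1" --pt "0 0 -1" --pt "0 0 -1" --pt "0.9 0.2 -0.5" --twist '[0,0,0,0,0]'

```text
time: 41.8
tool_pos: [612.6, 207.8, 148.2]
tcp_rot: [3.14, 0.005, 3.106]
contact_force: [-0.2, -0.9, -0.3]
grip_width: 52.2
finger_force: 0.0
```

>>> arm_command --gripper '[52,52,52,52,52]' --pt "1 0.5 -0.5" --pt "1 0.5 -0.5" --pt "1 0.5 0" --pt "1 0.5 0" --pt "1 0.5 0" --twist '[0,0,0,0,0]'

```text
time: 42.42
tool_pos: [487.7, 275.3, 171.7]
tcp_rot: [3.141, 0.002, 3.107]
contact_force: [-0.5, 0.9, 0.5]
grip_width: 52.1
finger_force: 0.0
```

>>> arm_command --gripper '[52,52,52,52,52]' --pt "1 0.5 0" --pt "1 0.5 0" --pt "0 0 0" --pt "0 0 0" --pt "0 0 0" --twist '[0,0,0,0,0]'

```text
time: 43.05
tool_pos: [440.0, 301.1, 170.3]
tcp_rot: [3.141, 0.001, 3.106]
contact_force: [0.5, 0.2, -0.6]
grip_width: 51.6
finger_force: 0.0
```

```bash
python3 - <<'E'
from h import *
print(get_obs()["tool_pos"],get_obs()["time"])
a=capture("side")[150:340,200:400]; b=capture("scene")[120:310,270:470]
cv2.imwrite("pics/end.png",cv2.resize(cv2.hconcat([a,b])[:,:,::-1],None,fx=2,fy=2,interpolation=cv2.INTER_CUBIC))
E
```

```text
[440.03221196 301.14241096 170.33207989] 43.05
```

View pics/end.png

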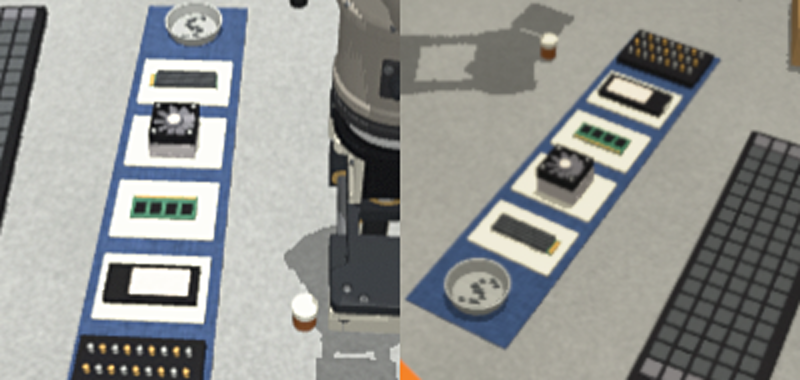

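Both end views show every part centred and square on its pad: from the dish, drive stick, heat sink with the fan on top, memory, battery. The arm is clear, so I'm handing in.

```bash
python3 -c "
from plant import *
print(close_job())"
```

```text
the job is handed in; nothing more can be done
None
```

I handed the job in at about 43 s of the 112 s allowed: from the dish, the drive stick, the heat sink with the fan on top rotor up, the memory module and the battery each looked centred, flat and square on their pads in the last camera views; the hand-in gave no verdict.

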